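Clamp the plaque to the leaning engraving easel

ROBOT

A 6-joint arm with a two-finger parallel gripper is mounted at the origin on the work surface. World frame = base frame: x ahead of the robot, y to its left, z up, the work surface at z = 0. Lengths are in m, angles in rad, forces in N, time in s.
With the tool pointing down it reaches from about 0.275 to 0.75 m from the base axis. Payload 10.2 kg.
Tool frame: the origin (TCP) lies at the centre of the arm's flange, where the gripper is bolted on; the fingertips stand 173 mm ahead of it and the grasp point (between the pads) lies 155 mm ahead of it; z points along the fingers, y is the line along which they close (so a half turn about z gives the same grasp; the last joint's range is limited). The gripper opens to 85 mm and grips with 20 to 120 N. Pads are 22 mm wide; open, the fingers measure 114 mm over their backs; the gripper's body (76 mm by 85 mm) begins 54 mm behind the grasp point. The pads swing forward as they close: fully open they stand 13 mm farther back than shut.
Start: joints at [-1.527, 0.313, 1.498, -0, 1.331, -0.223], TCP at [0.138, -0.506, 0.405] pointing down, gripper open.
Joint ranges: [-2.94, 2.94], [-0.97, 2.17], [0.19, 2.56], [-1.23, 4.37], [0.02, 3.11], [-2.88, 2.88]. Speed limits (rad/s): [2.39, 2.39, 3.01, 3.14, 3.14, 3.14].

INTERFACE

Orientations are given as a unit quaternion [w, x, y, z].
In Python, from workcell import monitor, vision, workorder gives the robot as it stands. The module is installed in compiled form; this text tells all that it offers.
- The arm moves only by the shell command python3 -m jog 'ROWS' [FORCE]. ROWS is JSON, a list of rows, each an object of numbers: "hand": the finger opening in cm, from 0 to 8.54; "tx", "ty", "tz": the shift along the tool's x, y, z in cm; "spin": the turn about the tool's z in degrees. A call has 1 to 8 rows; each row is the pose to reach, as a shift and turn from the pose commanded when the call began, along the tool's axes at that moment; what a row does not reach only later rows make up. A row lasts 1/10 s, in which the tool goes at most 50 mm and 8.59 degrees, less where a joint would pass 70% of its speed; a pose out of reach is approached as far as the arm can. A call with a gripper value outside its range is refused whole. The fingers move at their own pace and stop on an object; FORCE is the grip in N (left out, the last holds). Time passes only in rows, so rows that repeat a pose let the fingers close. It gives the time, the measured TCP pose, the force, the opening and the grip force at its end, in the units of the state.
- monitor.sense(): the state, without advancing time (a new reading comes with each control period).
- vision.capture(name): name is "scene" or "top"; returns the picture (480x640x3 uint8, red, green, blue); there is no depth.
- vision.camera_params(name): a dict with "K" (3x3 intrinsics, pixels), "rvec" (rotation vector, rad) and "tvec" (3), from world to camera coordinates, as OpenCV has them. Camera axes: x right, y down, z forward; pixel columns grow to the right and rows downward; lengths in m; the calibration is good to about 2 mm. A picture is of the moment at which its call begins. camera_params takes no time and is no camera call.
- workorder.close_job(): hands the job in; it is judged then, once.
The state is a dict: "clock": time; "qpos": joint angles; "joint_velocities": joint speeds; "joint_efforts": joint torques, N m; "position": TCP position; "tool_rot": TCP orientation; "force": force on the tool from outside, world axes, zero at the start; "wrist_torque": the same for the moment, N m; "opening": opening from 0.0 (shut) to 1.0 (fully open); "grip_force": force on a finger pad.
Only numpy, scipy, OpenCV 4.12 (cv2) and the standard library are available. Lean on these libraries where they do the work, as an engineer would, in place of code of your own. Each camera call takes 0.05 s, during which the arm holds its last target. There are 200 camera calls.

TASK

Clamp the wooden plaque to the leaning metal backplate of the engraving easel: squeeze the spring clamp open, slip its jaws over the end of the leaf at the plate's free side, between the two lugs, one jaw on the plaque and the other behind the plate, and push it gently, without forcing it, fully home, so that its hub presses the leaf's black strip right in. Then let go so that it grips squarely by its own spring; leave the plaque seated where it is and do not disturb the other things on the bench.

Things in the scene. Friction and masses are not known exactly. Their poses are not given: they have to be found in the camera images.
- clamp: spring clamp, two levers on a round hub of 16 mm radius, 125 mm long, 24 mm thick, 70 g, lying on its side: black flared handles, steel jaws, rubber tips. Origin: on the hinge axis at the underside. Pose is that of one lever (the +y one): z along the hinge axis; with the jaws shut x is the middle line, towards the jaw tips, which meet 52 mm ahead of the axis (radius 5 mm)
- clamp_jaw (a joint): opening of the clamp, rad: 0 jaws shut, 0.6 at the stop, when the tips stand 30 mm apart, 48 mm ahead of the hinge axis, and the handles are parallel, 21 mm over their outsides. About 0.27 on plate and plaque. The middle line halves the angle between the levers, so it turns by half of this about the hinge from clamp's x
- clamp_hub (a point): centre of the clamp's hub: on the hinge axis, at half thickness (12 mm above the underside); axes as clamp
- clamp_grip (a point): place to squeeze: on the shut clamp's middle line between the handles, 50 mm behind the hinge axis, at half thickness; there the handles are 53 mm over their outsides (65 mm at their ends, 70 mm behind the axis, 8 mm thick, flared 0.3 rad each). Squeezing against the spring takes up to 15 N
- backplate: leaning aluminium backplate of the easel, 180 mm wide, 170 mm up its slope, 6 mm thick, fixed on a 150 x 190 x 20 mm base, leaning 0.42 rad from vertical, away from the plaque's side; props behind it at y = -50 and 0 mm. Origin: middle of its lower edge, on the plaque's face. x: out of that face; y: towards the free side (plate ends at y = 90 mm); z: up the slope. Ledge below, fence at -y
- edge (a point): middle of the backplate's free side, at mid-thickness of plate and plaque together (14 mm); axes as backplate. A steel leaf slides out of the plate here, stiff, 0 to 22 mm beyond this point along y: how far is not reported, look or feel. Its end is the edge to clip over, between its two lugs (12 mm high, 13 mm proud, 58 mm apart, this point half-way between them)
- seat (a joint): black sprung strip (40 mm long) in the end of the leaf, half-way between the lugs, that the clamp's hub presses in: 0 standing 6 mm proud, 0.0055 m fully in, about 1 N; the clamp is fully home when it is pressed right in and the hub meets the leaf, the hub's centre then 16 mm out from the leaf's end
- plaque: loose wooden plaque, 166 x 130 x 8 mm, about 130 g, standing on the ledge and leaning on the backplate with its free side 3 mm inside the plate's free side. Origin: its centre; x out of its front, y along its width, z up its slope
- tape: roll of tape, bystander, lying flat, 84 mm across, 22 mm high; origin: centre of its underside
- mouse: computer mouse, bystander, grey, 100 x 58 x 32 mm; origin: centre of its underside
- tumbler1: glass tumbler, bystander, clear, 72 mm across, 100 mm high; origin: centre of its underside
- tumbler2: second glass tumbler, bystander, clear, 72 mm across, 100 mm high; origin: centre of its underside
- thermos: thermos, bystander, 68 mm across, 230 mm high, steel cap; origin: centre of its underside
- penpot: pen pot, bystander, a glass with four pens, 76 mm across, 150 mm high with the pens; origin: centre of its underside
- marker: marker, bystander, lying, 143 x 15 x 15 mm; origin: on its underside, 50 mm from its plain end
There are look-alikes about, which are no part of the job. Of the things shaped like the plaque, the wooden one is meant.

How it is judged:
At the end, for the whole second after the job is handed in: At rest, gripping plaque and plate by its spring (over 2 N on each, opened 0.2 to 0.36 rad); hub pressing the leaf's strip in by over 3.5 mm, within 18 mm of half-way between the lugs and about 9 mm of mid-thickness; hinge axis along the edge within 0.16 rad; plaque moved under 6 mm (y of clamp_hub in the frame of backplate between 0.1 and 0.134 m and value of joint seat above 0.0035 m and z of clamp_hub in the frame of backplate between 0.057 and 0.093 m and x of clamp_hub in the frame of backplate between -0.008 and 0.01 m and angle between the z axis of clamp and the z axis of backplate, either way round below 0.16 rad and value of joint clamp_jaw between 0.2 and 0.36 rad and contact force between clamp and plaque above 2 N and contact force between clamp and backplate above 2 N and distance of plaque from where it was at the start of the episode below 0.006 m and linear speed of clamp below 0.02 m/s); the robot touches nothing.
It fails at once if the plaque was knocked out of its seat (moved more than 20 mm) (distance of plaque from where it was at the start of the episode above 0.02 m).
It fails at once if the clamp was forced against the backplate (over 20 N) (contact force between clamp and backplate above 20 N).
It fails at once if another thing on the bench was disturbed (moved more than 40 mm) (distance of any of tape, mouse, tumbler1, tumbler2, thermos, penpot, marker from where it was at the start of the episode above 0.04 m).
It also fails if it takes over 45 s, if anything falls off the work surface, if the arm or the gripper's body presses on something with over 40 N, if the wrist force passes 120 N, or if a joint passes its speed limit or range.

## Working session

There is one attempt and no reset: what is moved stays moved. The work goes in short steps, Python scripts to look and compute and a shell command to move; the robot and the scene stay as the last step left them, time stands still between calls to the robot, and variables do not carry over. Pictures are saved under pics/ and viewed, at most 10 in all, crops included, and the job is handed in when it is done.

```bash
mkdir -p pics; python3 - <<'E'
from workcell import monitor, vision
import cv2
s=monitor.sense();print(s)
for n in("scene","top"):
    im=vision.capture(n);cv2.imwrite(f"pics/{n}0.png",im[:,:,::-1]);p=vision.camera_params(n);print(n,p)
E
```

```text
{'clock': 0.0, 'qpos': array([-1.52736586e+00,  3.13500882e-01,  1.49847286e+00, -1.73240709e-05,
        1.33095503e+00, -2.23398444e-01]), 'joint_velocities': array([-1.28098790e-03,  8.80941357e-04, -6.62218745e-04, -8.65662975e-05,
        2.63545998e-04, -2.65802245e-04]), 'joint_efforts': array([ 1.71507641e-04, -4.12271833e+01, -2.59743458e+01, -1.21250423e-04,
        4.12200388e-03,  7.57516290e-06]), 'position': array([ 0.13841505, -0.50639157,  0.40409541]), 'tool_rot': array([-6.66111887e-04,  9.91112989e-01,  1.33021042e-01,  5.16548187e-05]), 'force': array([-0.60742765, -0.73968482, -0.00795411]), 'wrist_torque': array([-0.03627785,  0.02293432,  0.0277974 ]), 'grip_force': 0.0, 'opening': 1.0008672753798187}
scene {'K': array([[591.03426343,   0.        , 317.29317249],
       [  0.        , 591.03426343, 251.8904139 ],
       [  0.        ,   0.        ,   1.        ]]), 'rvec': array([ 1.2711552 ,  2.35508589, -0.83983566]), 'tvec': array([ 0.33822189, -0.28913981,  1.65208243])}
top {'K': array([[553.75464496,   0.        , 330.84235066],
       [  0.        , 553.75464496, 228.67356683],
       [  0.        ,   0.        ,   1.        ]]), 'rvec': array([ 2.15670433, -2.11701359,  0.20205612]), 'tvec': array([-0.06300538,  0.54339978,  1.33458716])}
```

View pics/scene0.png

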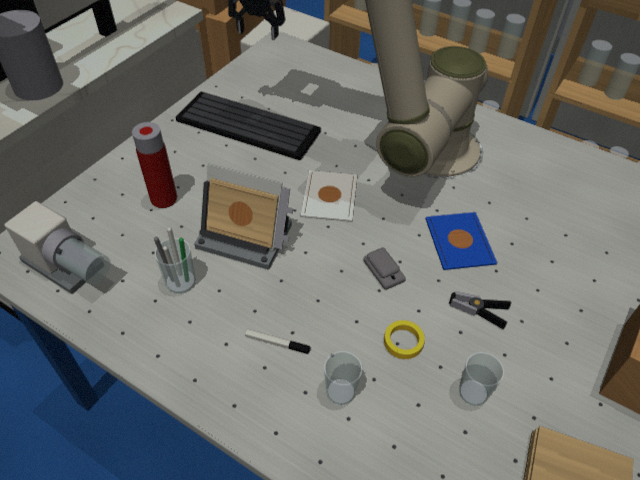

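View pics/top0.png

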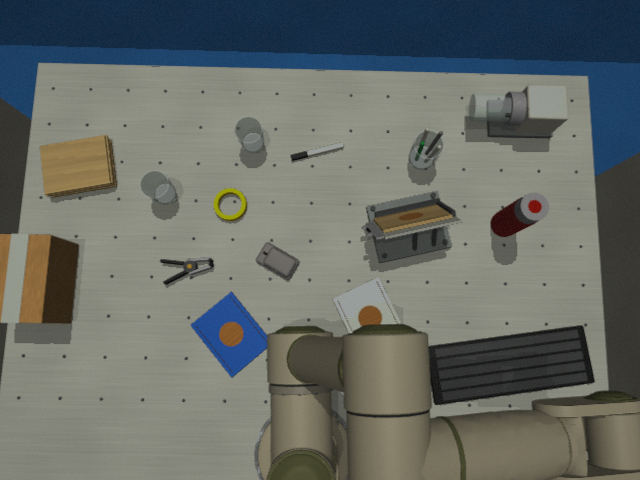

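The scene picture shows the easel at about (245,215) with its free edge, leaf and lugs at (287,225). The clamp is at (480,306), and there is only one clamp. In the top picture the clamp is at (188,267) and the easel at (410,225).

Plaque-shaped things: wooden on the easel (242,212), white (330,195) and blue (460,240). The wooden one on the easel fits the description. I'll confirm that in an enlarged crop.

```bash
python3 - <<'E'
import cv2,numpy as np
s=cv2.imread("pics/scene0.png");t=cv2.imread("pics/top0.png")
def c(im,u,v,w,h,f): return cv2.resize(im[v:v+h,u:u+w],None,fx=f,fy=f,interpolation=cv2.INTER_CUBIC)
a=c(s,185,155,130,120,4.6) # 598x552
b=c(t,350,180,130,100,4.6)
a1=cv2.resize(a,(400,369));
def put(n,x): cv2.imwrite(n,x)
z=np.zeros((600,800,3),np.uint8)
z[:360,:390]=c(s,190,155,130,120,3)
z[:300,400:790]=c(t,350,180,130,100,3)
z[370:590,:300]=c(s,440,280,75,55,4)
z[370:590,400:700]=c(t,150,240,75,55,4)
put("pics/crop1.png",z)
E
```

```text
(no output)
```

View pics/crop1.png

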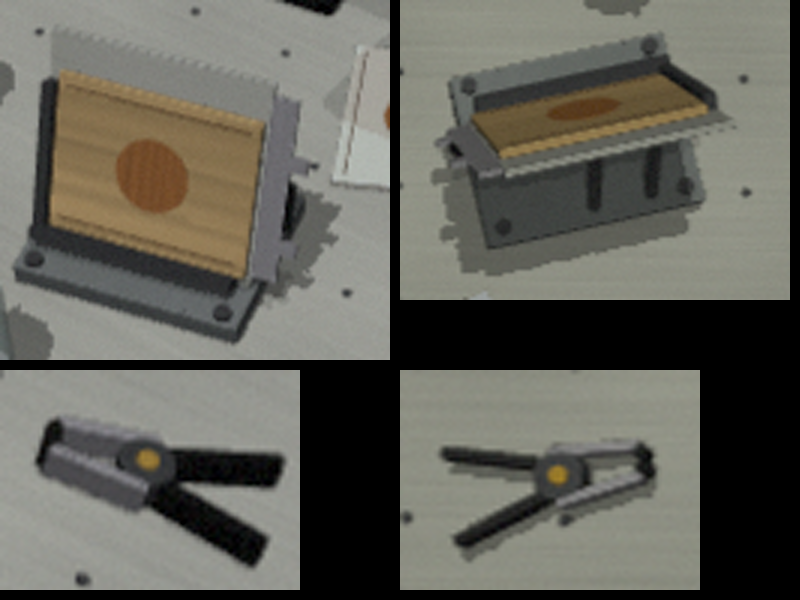

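The crop confirms it: the wooden plaque stands on the easel, its face toward the scene camera. The leaf with two lugs sticks out on the right of the scene view, with lug tips at about (295,210) and (288,237). The clamp hub's yellow dot is at scene (477,302) and top (189,266), with its jaws pointing toward the easel.

```bash
cat > h.py <<'E'
import cv2,numpy as np
from workcell import vision
from scipy.spatial.transform import Rotation as R
P={n:vision.camera_params(n) for n in("scene","top")}
def proj(n,X):
    p=P[n];return cv2.projectPoints(np.asarray(X,float).reshape(-1,3),p["rvec"],p["tvec"],p["K"],None)[0][:,0]
def ray(n,u):
    p=P[n];M=cv2.Rodrigues(p["rvec"])[0]
    return -M.T@p["tvec"], M.T@np.linalg.inv(p["K"])@np.array([u[0],u[1],1.])
def onplane(n,u,pt,nrm):
    c,d=ray(n,u);return c+d*(np.dot(nrm,np.asarray(pt)-c)/np.dot(nrm,d))
def onz(n,u,z): return onplane(n,u,(0,0,z),(0,0,1))
def frame(x): # x0,y0,z0,yaw -> Rot, origin of backplate
    return R.from_euler('z',x[3]).as_matrix()@R.from_euler('y',-0.42).as_matrix(), np.array(x[:3])
E
python3 - <<'E'
from h import *
from scipy.optimize import least_squares
S=lambda x,y:(190+x/3,155+y/3); T=lambda x,y:(350+(x-400)/3,180+y/3)
obs=[]
# (view,pix,model(x,y,kind,dz)) kind 0 plate top,1 plaque top
obs+=[("scene",S(278,85),(0,.09,0,0)),("top",T(505,173),(-.003,.09,0,0)),("scene",S(52,27),(-.003,-.09,0,0)),("top",T(735,122),(-.003,-.09,0,0)),
("scene",S(265,121),(.008,.087,1,0)),("top",T(497,149),(.008,.087,1,0)),("scene",S(62,73),(.008,-.079,1,0)),("top",T(707,98),(.008,-.079,1,0)),
("scene",S(243,276),(.008,.087,1,-.13)),("scene",S(50,224),(.008,-.079,1,-.13)),("top",T(471,115),(.008,.087,1,-.13))]
def X(x,m):
    A,o=frame(x); return A@np.array([m[0],m[1],x[4+m[2]]+m[3]])+o
f=lambda x:np.concatenate([(proj(n,X(x,m))[0]-u) for n,u,m in obs])
o0=onz("top",(410,215),.03)
r=least_squares(f,[*o0,.2,.165,.135],loss="soft_l1");x=r.x
print(x.round(4));print(r.fun.reshape(-1,2).round(1))
A,o=frame(x)
for nm,u in dict(lugU=S(315,166),lugUroot=S(297,157),lugU2=S(297,177),lugL=S(294,243),lugL2=S(292,262),leaftop=S(299,99),leafbot=S(277,281),leafmid=S(288,200)).items():
    print(nm,((onplane("scene",u,o,A[:,0])-o)@A*1000).round(1))
ub,us=(189.25,266),(477,302.5)
print("hub",onz("top",ub,.026),onz("scene",us,.026))
t=onz("top",(212.5,262.5),.014);h=onz("top",(163.1,271.6),.02);b=onz("top",ub,.026)
print(t,h,[np.arctan2(*(q[:2])[::-1]) for q in(t-b,b-h,t-h)])
for z in(.075,.085): print("edge",A@[-.0,.09,z]+o, A@[.001,.09,z]+o)
print("yaxis",A[:,1])
np.save("bp.npy",x)
E
```

```text
[ 0.8533 -0.1761 -0.5757  0.25    0.8244  0.7963]
[[-1.2 -0.4]
 [-0.5  0.5]
 [ 0.2  0.1]
 [-0.7 -0.3]
 [-0.8  0.2]
 [ 0.1  0.6]
 [-1.6 -1.1]
 [-0.7  1.6]
 [ 0.2  0.4]
 [-0.9 -0. ]
 [-1.5 -0.1]]
lugU [  0.  129.2 768.6]
lugUroot [ -0.  114.5 772. ]
lugU2 [  0.  116.5 756.2]
lugL [ -0.  121.1 702. ]
lugL2 [  0.  121.5 685.8]
leaftop [  0.  110.2 817.4]
leafbot [  0.  111.7 666.5]
leafmid [ -0.  111.9 735.8]
hub [0.44665262 0.29867878 0.026     ] [0.44811348 0.30206558 0.026     ]
[0.45783803 0.2437051  0.014     ] [0.43199545 0.36440225 0.02      ] [np.float64(-1.3700678985321213), np.float64(-1.3513742266417723), np.float64(-1.3598700926358764)]
edge [ 0.80139314 -0.09647159 -0.50720367] [ 0.80227785 -0.09624573 -0.50679591]
edge [ 0.79744225 -0.09748022 -0.49807278] [ 0.79832697 -0.09725436 -0.49766502]
yaxis [-0.24735895  0.96892391  0.        ]
```

```bash
python3 -m jog '[{"tz":-5},{"tz":-10},{"tz":-15},{"tz":-20},{"tz":-25},{"tz":-30},{"tz":-35},{"tz":-40}]'; python3 -c "
from workcell import monitor
s=monitor.sense();print(s['qpos'],s['tool_rot'])"
```

```text
[-1.52739601e+00  3.13384335e-01  1.49834893e+00  8.35429841e-06
  1.33098170e+00 -2.23399035e-01] [-5.58520663e-04  9.91115426e-01  1.33003370e-01  5.44761969e-05]invalid input at $[0]: expected keys hand, tx, ty, tz, spin
```

```bash
python3 -m jog '[{"hand":8.5,"tx":0,"ty":5,"tz":0,"spin":0},{"hand":8.5,"tx":0,"ty":10,"tz":0,"spin":0},{"hand":8.5,"tx":0,"ty":15,"tz":0,"spin":0},{"hand":8.5,"tx":0,"ty":20,"tz":0,"spin":0},{"hand":8.5,"tx":0,"ty":25,"tz":0,"spin":0},{"hand":8.5,"tx":0,"ty":30,"tz":0,"spin":0},{"hand":8.5,"tx":0,"ty":35,"tz":0,"spin":0},{"hand":8.5,"tx":0,"ty":40,"tz":0,"spin":0}]'; python3 -c "
from workcell import monitor
s=monitor.sense();print(s['qpos'],s['tool_rot'])"
```

```text
clock: 0.9
position: [0.2102, -0.7706, 0.3743]
tool_rot: [0.006, 0.991, 0.133, 0.002]
force: [0.2, 0.3, -1.8]
opening: 0.993
grip_force: 0.0
[-1.45103588  1.11910851  0.19477484  0.00428229  1.81640823 -0.14595991] [0.00567717 0.99109845 0.13299489 0.00199971]
```

Orientation stays down even at the reach limit, so the tool can't be tilted. The spring's closing will have to square the clamp onto the plate. Now I'll go back toward the clamp.

```bash
python3 -m jog '[{"hand":8.5,"tx":0,"ty":-5,"tz":0,"spin":-8},{"hand":8.5,"tx":0,"ty":-10,"tz":0,"spin":-16},{"hand":8.5,"tx":0,"ty":-15,"tz":0,"spin":-24},{"hand":8.5,"tx":0,"ty":-20,"tz":0,"spin":-32},{"hand":8.5,"tx":0,"ty":-25,"tz":0,"spin":-40},{"hand":8.5,"tx":0,"ty":-30,"tz":0,"spin":-48},{"hand":8.5,"tx":0,"ty":-30,"tz":0,"spin":-56},{"hand":8.5,"tx":0,"ty":-30,"tz":0,"spin":-64}]'
cat >> h.py <<'E'
from workcell import monitor
def tool():
    s=monitor.sense();q=s["tool_rot"];M=R.from_quat([q[1],q[2],q[3],q[0]]).as_matrix();return s,M,s["position"]
def togo(target,yang=None):
    s,M,p=tool();d=M.T@(np.array(target)-p)*100
    a=None
    if yang is not None:
        a=np.degrees((np.arctan2(M[1,1],M[0,1])-yang+np.pi)%(2*np.pi)-np.pi)
    print("t",s["clock"],"p",p.round(4),"yang",np.arctan2(M[1,1],M[0,1]).round(4),"shift cm",d.round(2),"spin",a)
E
python3 - <<'E'
from h import *
togo((.37,-.05,.40),.211);togo((.437,.349,.30),.211)
x=np.load("bp.npy");A,o=frame(x)
print("home hub",A@[.001,.127,.6544+.075]+o,"plate edge",A@[.001,.09,.7294]+o,"plate top",A@[0,.09,.8244]+o)
E
```

```text
clock: 1.7
position: [0.1305, -0.4768, 0.3774]
tool_rot: [0.015, 0.803, 0.595, -0.006]
force: [0.0, -1.0, 0.1]
opening: 0.997
grip_force: 0.0
t 1.7 p [ 0.1305 -0.4768  0.3774] yang -0.2947 shift cm [47.72 10.56 -3.41] spin -28.97506704344787
t 1.7 p [ 0.1305 -0.4768  0.3774] yang -0.2947 shift cm [88.11  5.22  5.4 ] spin -28.97506704344787
home hub [ 0.53457943 -0.12640042  0.09072949] plate edge [ 0.54373171 -0.1622506   0.09072949] plate top [ 0.50531355 -0.17205847  0.17706518]
```

```bash
python3 - <<'E'
from h import *
s,M,p=tool();print(M[:,2],s["qpos"]);
E
python3 -m jog '[{"hand":8.5,"tx":5,"ty":1,"tz":0,"spin":-5},{"hand":8.5,"tx":10,"ty":2,"tz":0,"spin":-10},{"hand":8.5,"tx":15,"ty":3,"tz":0,"spin":-15},{"hand":8.5,"tx":20,"ty":4,"tz":-1,"spin":-20},{"hand":8.5,"tx":25,"ty":6,"tz":-2,"spin":-25},{"hand":8.5,"tx":30,"ty":8,"tz":-3,"spin":-29},{"hand":8.5,"tx":35,"ty":10,"tz":-4,"spin":-29},{"hand":8.5,"tx":40,"ty":10,"tz":-5,"spin":-29}]'
python3 - <<'E'
from h import *
togo((.37,-.05,.40),.211);togo((.437,.349,.25),.211)
s,M,p=tool();print(M)
E
```

```text
[ 0.0072661  -0.03103022 -0.99949204] [-1.54228307  0.26362191  1.63729023  0.00681888  1.20945774 -1.2496635 ]
clock: 2.5
position: [0.3384, -0.1421, 0.4166]
tool_rot: [0.015, 0.631, 0.776, -0.008]
force: [0.3, -0.2, 0.1]
opening: 0.998
grip_force: 0.0
t 2.5 p [ 0.3384 -0.1421  0.4166] yang 0.2049 shift cm [8.42 4.96 1.41] spin -0.3486365348744961
t 2.5 p [ 0.3384 -0.1421  0.4166] yang 0.2049 shift cm [46.6  19.55 15.26] spin -0.3486365348744961
[[-0.20318914  0.97906175  0.01233942]
 [ 0.97859272  0.20348065 -0.03085297]
 [-0.0327178   0.00580628 -0.99944776]]
```

```bash
python3 -m jog '[{"hand":8.5,"tx":5,"ty":3,"tz":0,"spin":0},{"hand":8.5,"tx":10,"ty":6,"tz":0,"spin":0},{"hand":8.5,"tx":15,"ty":9,"tz":1,"spin":0},{"hand":8.5,"tx":20,"ty":12,"tz":3,"spin":0},{"hand":8.5,"tx":25,"ty":14,"tz":5,"spin":0},{"hand":8.5,"tx":30,"ty":16,"tz":7,"spin":0},{"hand":8.5,"tx":35,"ty":18,"tz":9,"spin":0},{"hand":8.5,"tx":40,"ty":19,"tz":10,"spin":0}]' 30 >/dev/null
python3 -m jog '[{"hand":8.5,"tx":5,"ty":0.5,"tz":1,"spin":0},{"hand":8.5,"tx":6.5,"ty":0.5,"tz":2,"spin":0}]' 
python3 - <<'E'
from h import *
togo((.435,.354,.25),.211)
im=vision.capture("top")[:,:,::-1];im2=vision.capture("scene")[:,:,::-1]
z=np.hstack([cv2.resize(im[190:350,90:250],(400,400)),cv2.resize(im2[180:360,400:560],(400,450))[:400]])
cv2.imwrite("pics/g1.png",z)
E
```

```text
clock: 3.5
position: [0.4286, 0.2945, 0.301]
tool_rot: [0.012, 0.63, 0.777, -0.005]
force: [0.2, -1.0, -0.7]
opening: 0.998
grip_force: 0.0
t 3.5 p [0.4286 0.2945 0.301 ] yang 0.2083 shift cm [5.82 1.82 4.96] spin -0.15584392251137727
```

View pics/g1.png

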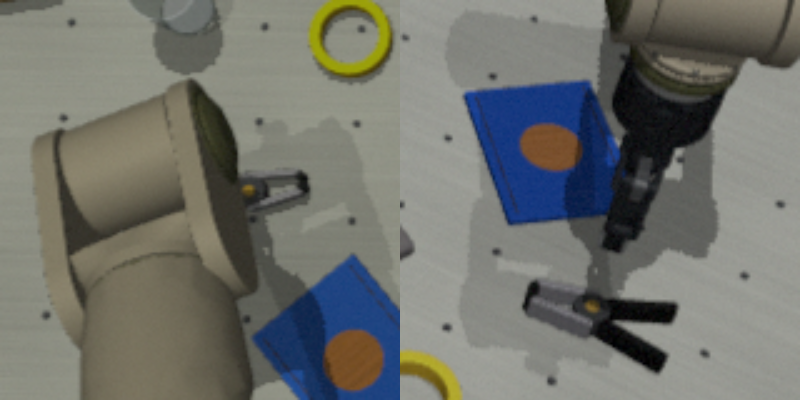

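The picture shows the gripper short of the clamp toward the robot, as the numbers say, with the clamp undisturbed at scene-crop (592,305). I'll move over it and descend.

```bash
python3 -m jog '[{"hand":8.5,"tx":4,"ty":1.3,"tz":0,"spin":0},{"hand":8.5,"tx":5.8,"ty":1.8,"tz":0,"spin":0},{"hand":8.5,"tx":5.8,"ty":1.8,"tz":3,"spin":0},{"hand":8.5,"tx":5.8,"ty":1.8,"tz":6,"spin":0}]' 30 
python3 - <<'E'
from h import *
togo((.435,.354,.178),.211)
print(tool()[1][:,2])
E
```

```text
clock: 4.0
position: [0.4362, 0.3495, 0.24]
tool_rot: [0.013, 0.631, 0.776, -0.005]
force: [0.6, -0.5, -0.9]
opening: 0.995
grip_force: 0.0
t 4.0 p [0.4362 0.3495 0.24  ] yang 0.2049 shift cm [ 0.63 -0.07  6.19] spin -0.34692382446984704
[ 0.01309501 -0.02389644 -0.99962867]
```

```bash
python3 -m jog '[{"hand":8.5,"tx":0.4,"ty":0,"tz":3,"spin":0},{"hand":8.5,"tx":0.4,"ty":0,"tz":6,"spin":0},{"hand":8.5,"tx":0.4,"ty":0,"tz":6.2,"spin":0},{"hand":4,"tx":0.4,"ty":0,"tz":6.2,"spin":0},{"hand":2,"tx":0.4,"ty":0,"tz":6.2,"spin":0},{"hand":2,"tx":0.4,"ty":0,"tz":6.2,"spin":0},{"hand":1.6,"tx":0.4,"ty":0,"tz":6.2,"spin":0},{"hand":1.6,"tx":0.4,"ty":0,"tz":6.2,"spin":0}]' 35
python3 -m jog '[{"hand":1.6,"tx":0,"ty":0,"tz":0,"spin":0},{"hand":1.6,"tx":0,"ty":0,"tz":0,"spin":0},{"hand":1.6,"tx":0,"ty":0,"tz":-3,"spin":0},{"hand":1.6,"tx":0,"ty":0,"tz":-8,"spin":0},{"hand":1.6,"tx":0,"ty":0,"tz":-13,"spin":0},{"hand":1.6,"tx":0,"ty":0,"tz":-18,"spin":0}]' 35
python3 - <<'E'
from h import *
togo((.50,-.03,.40),.211);print(tool()[1][:,2])
im=vision.capture("top")[:,:,::-1];im2=vision.capture("scene")[:,:,::-1]
z=np.hstack([cv2.resize(im[190:350,90:250],(400,400)),cv2.resize(im2[180:360,400:560],(400,450))[:400]])
cv2.imwrite("pics/g2.png",z)
E
```

```text
clock: 4.8
position: [0.436, 0.3526, 0.18]
tool_rot: [0.013, 0.631, 0.776, -0.005]
force: [-1.3, 0.2, 14.3]
opening: 0.233
grip_force: 34.8
clock: 5.4
position: [0.4332, 0.3565, 0.3602]
tool_rot: [0.012, 0.631, 0.776, -0.007]
force: [0.4, 1.3, -0.4]
opening: 0.231
grip_force: 35.1
t 5.4 p [0.4332 0.3565 0.3602] yang 0.2049 shift cm [-39.3   -1.3   -2.94] spin -0.3478306978711489
[ 0.00961865 -0.02530492 -0.9996335 ]
```

View pics/g2.png

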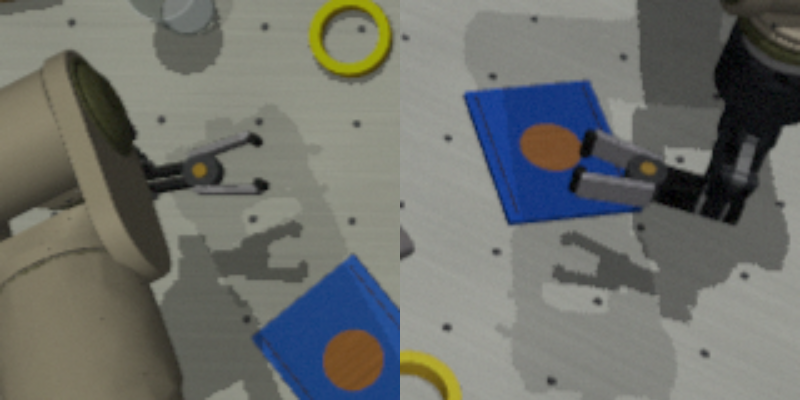

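The clamp is squeezed fully open in the gripper, with its jaws pointing along the insertion direction. Next I'll use the reach limit, where the tool was seen to lean outward, to tilt it toward the plate's lean.

```bash
python3 -m jog '[{"hand":1.6,"tx":-5,"ty":0,"tz":-1,"spin":0},{"hand":1.6,"tx":-10,"ty":0,"tz":-2,"spin":0},{"hand":1.6,"tx":-15,"ty":1,"tz":-4,"spin":0},{"hand":1.6,"tx":-20,"ty":5,"tz":-6,"spin":0},{"hand":1.6,"tx":-25,"ty":10,"tz":-6,"spin":0},{"hand":1.6,"tx":-26,"ty":15,"tz":-6,"spin":0},{"hand":1.6,"tx":-26,"ty":20,"tz":-6,"spin":0},{"hand":1.6,"tx":-26,"ty":25,"tz":-6,"spin":0}]'
python3 -m jog '[{"hand":1.6,"tx":0,"ty":90,"tz":0,"spin":0},{"hand":1.6,"tx":0,"ty":90,"tz":0,"spin":0},{"hand":1.6,"tx":0,"ty":90,"tz":0,"spin":0},{"hand":1.6,"tx":0,"ty":90,"tz":0,"spin":0},{"hand":1.6,"tx":0,"ty":90,"tz":0,"spin":0},{"hand":1.6,"tx":0,"ty":90,"tz":0,"spin":0}]'
python3 - <<'E'
from h import *
togo((.50,-.03,.40),.211);s,M,p=tool();print(M[:,2],s["qpos"])
E
```

```text
clock: 6.3
position: [0.6911, 0.1484, 0.4247]
tool_rot: [0.012, 0.632, 0.775, -0.008]
force: [1.3, -0.1, 0.5]
opening: 0.229
grip_force: 35.1
clock: 6.9
position: [0.782, 0.1671, 0.3788]
tool_rot: [0.022, 0.631, 0.776, 0.004]
force: [0.5, 0.5, -0.8]
opening: 0.228
grip_force: 35.5
t 6.9 p [0.782  0.1671 0.3788] yang 0.2057 shift cm [-13.62 -31.54  -2.83] spin -0.3010780810464055
[ 0.03947627 -0.02067993 -0.99900649] [ 0.066987    1.11762489  0.18646917 -0.02390004  1.79941259 -0.14413065]
```

```bash
python3 -m jog '[{"hand":1.6,"tx":0,"ty":5,"tz":0,"spin":0}]' | sed -n 2,3p
python3 -m jog '[{"hand":1.6,"tx":0,"ty":5,"tz":0,"spin":0}]'| sed -n 2,3p
python3 -m jog '[{"hand":1.6,"tx":0,"ty":5,"tz":-5,"spin":0}]'| sed -n 2,3p
python3 -m jog '[{"hand":1.6,"tx":0,"ty":5,"tz":-5,"spin":0}]'| sed -n 2,3p
python3 -c "
from h import *
s,M,p=tool();print(M[:,2],s['qpos'],p)"
```

```text
position: [0.7876, 0.168, 0.368]
tool_rot: [0.03, 0.63, 0.775, 0.015]
position: [0.7928, 0.1688, 0.3584]
tool_rot: [0.039, 0.63, 0.775, 0.026]
position: [0.7874, 0.1682, 0.3788]
tool_rot: [0.043, 0.63, 0.775, 0.032]
position: [0.7792, 0.1675, 0.4106]
tool_rot: [0.053, 0.629, 0.774, 0.043]
[ 1.37374849e-01  4.31462116e-05 -9.90519131e-01] [ 0.06618874  1.0778494   0.18646908 -0.00917373  1.73975169 -0.14259391] [0.77924588 0.16746573 0.41061856]
```

Each single-row push past the reach limit adds about 0.027 rad of lean in the wanted direction. I'll repeat it.

```bash
j(){ :; }
python3 -m jog '[{"hand":1.6,"tx":0,"ty":5,"tz":-2,"spin":0}]' >/dev/null
python3 -m jog '[{"hand":1.6,"tx":0,"ty":5,"tz":-2,"spin":0}]' >/dev/null
python3 -m jog '[{"hand":1.6,"tx":0,"ty":5,"tz":-2,"spin":0}]' >/dev/null
python3 -m jog '[{"hand":1.6,"tx":0,"ty":5,"tz":-2,"spin":0}]' >/dev/null
python3 -m jog '[{"hand":1.6,"tx":0,"ty":5,"tz":-2,"spin":0}]' >/dev/null
python3 -m jog '[{"hand":1.6,"tx":0,"ty":5,"tz":-2,"spin":0}]'
python3 -c "
from h import *
s,M,p=tool();print(M[:,2],s['qpos'],p)"
```

```text
clock: 7.9
position: [0.7688, 0.1671, 0.4703]
tool_rot: [0.105, 0.622, 0.768, 0.107]
force: [0.3, 0.6, -1.5]
opening: 0.231
grip_force: 35.6
[ 0.29407695  0.03400892 -0.9551765 ] [ 0.06406968  1.00359777  0.18664885  0.01516013  1.65116455 -0.1414399 ] [0.76881353 0.16710436 0.47031328]
```

```bash
python3 -m jog '[{"hand":1.6,"tx":1,"ty":5,"tz":-2,"spin":0}]' >/dev/null
python3 -m jog '[{"hand":1.6,"tx":1,"ty":5,"tz":-2,"spin":0}]' >/dev/null
python3 -m jog '[{"hand":1.6,"tx":1,"ty":5,"tz":-2,"spin":0}]' >/dev/null
python3 -m jog '[{"hand":1.6,"tx":1,"ty":5,"tz":-2,"spin":0}]'
python3 -c "
from h import *
s,M,p=tool();print(M[:,2],s['qpos'],p)"
```

```text
clock: 8.3
position: [0.7465, 0.1979, 0.5191]
tool_rot: [0.137, 0.615, 0.762, 0.149]
force: [0.3, 0.3, 0.2]
opening: 0.234
grip_force: 35.6
[ 0.39205371  0.05867879 -0.918069  ] [ 0.10610458  0.94153884  0.18741325  0.01683896  1.60534903 -0.10153407] [0.74652007 0.19785156 0.51914167]
```

```bash
cat >> h.py <<'E'
from scipy.optimize import least_squares
def tri(us,ut):
    (c1,d1),(c2,d2)=ray("scene",us),ray("top",ut)
    t=np.linalg.lstsq(np.c_[d1,-d2],c2-c1,rcond=None)[0];a,b=c1+d1*t[0],c2+d2*t[1]
    return (a+b)/2,np.linalg.norm(a-b)
bp=np.load("bp.npy");A,o=frame(bp);o=o+A[:,2]*.6544
HT=None
def plan(hubp): # hub target in plate frame (m), using HT hub in tool frame
    s,M,p=tool();HT=np.load("ht.npy")
    hub=(M@HT+p-o)@A
    print("t",s["clock"],"hub in plate mm",(hub*1e3).round(1),"x-axis err",(M[:,0]@A).round(3),"toolz",(M[:,2]@A).round(3))
    d=M.T@(A@np.array(hubp)+o-(M@HT+p))*100
    print("shift cm",d.round(2),"spin deg",np.degrees(np.arctan2(-(-M[:,0]@A)[0], -(-M[:,0]@A)[1]) ).round(2))
E
python3 - <<'E'
from h import *
dot,e=tri((499.6,247.2),(169.2,258));print(dot,e)
q=[.012,.631,.776,-.007];M=R.from_quat(q[1:]+q[:1]).as_matrix()
h=M.T@(dot-[.4332,.3565,.3602])+[0,0,.012];print(h)
np.save("ht.npy",h)
plan((.001,.19,.075))
E
```

```text
[0.44382592 0.30140773 0.20832846] 0.004701953066310234
[-0.0519125  -0.00148623  0.165349  ]
t 8.3 hub in plate mm [431.1 330.3 186.7] x-axis err [ 0.029  0.999 -0.041] toolz [-0.014 -0.04  -0.999]
shift cm [-14.83 -42.42  12.33] spin deg 1.69
```

```bash
python3 - <<'E'
import numpy as np
np.save("ht.npy",[-.052,-.0007,.165])
E
python3 -m jog '[{"hand":1.6,"tx":0,"ty":-5,"tz":0,"spin":0},{"hand":1.6,"tx":-1,"ty":-10,"tz":0,"spin":0},{"hand":1.6,"tx":-2,"ty":-15,"tz":0,"spin":-1},{"hand":1.6,"tx":-4,"ty":-20,"tz":0,"spin":-1.7},{"hand":1.6,"tx":-6,"ty":-25,"tz":0,"spin":-1.7},{"hand":1.6,"tx":-8,"ty":-30,"tz":0,"spin":-1.7},{"hand":1.6,"tx":-10,"ty":-34,"tz":0,"spin":-1.7},{"hand":1.6,"tx":-12,"ty":-38,"tz":0,"spin":-1.7}]'
python3 -m jog '[{"hand":1.6,"tx":-2,"ty":-3,"tz":0,"spin":0},{"hand":1.6,"tx":-2,"ty":-4,"tz":1,"spin":0},{"hand":1.6,"tx":-2,"ty":-4.3,"tz":3,"spin":0},{"hand":1.6,"tx":-2,"ty":-4.3,"tz":5,"spin":0},{"hand":1.6,"tx":-2,"ty":-4.3,"tz":5,"spin":0},{"hand":1.6,"tx":-2,"ty":-4.3,"tz":5,"spin":0}]'
python3 - <<'E'
from h import *
plan((.001,.19,.075));s,M,p=tool();print(M[:,2],s["qpos"])
E
```

```text
clock: 9.1
position: [0.4871, 0.0488, 0.3993]
tool_rot: [0.139, 0.604, 0.771, 0.147]
force: [1.3, -0.2, -0.4]
opening: 0.231
grip_force: 35.5
clock: 9.7
position: [0.475, 0.0228, 0.338]
tool_rot: [0.139, 0.604, 0.771, 0.146]
force: [-0.6, -0.2, -0.6]
opening: 0.229
grip_force: 35.5
t 9.7 hub in plate mm [ 79.6 227.7 146.6] x-axis err [-0.     0.999 -0.041] toolz [-0.016 -0.041 -0.999]
shift cm [-3.47 -7.74  7.43] spin deg -0.01
[ 0.39086305  0.057769   -0.91863421] [-0.22453351  0.21256125  1.83496285  0.21794847  0.72473637 -0.60220367]
```

```bash
python3 -m jog '[{"hand":1.6,"tx":0,"ty":-4,"tz":3,"spin":0},{"hand":1.6,"tx":-1,"ty":-7,"tz":5,"spin":0},{"hand":1.6,"tx":-2,"ty":-7.7,"tz":7.4,"spin":0},{"hand":1.6,"tx":-2.5,"ty":-7.7,"tz":7.4,"spin":0},{"hand":1.6,"tx":-2.5,"ty":-7.7,"tz":7.4,"spin":0},{"hand":1.6,"tx":-2.5,"ty":-7.7,"tz":7.4,"spin":0}]'
python3 - <<'E'
from h import *
plan((.001,.127,.075))
t=vision.capture("top")[:,:,::-1];s=vision.capture("scene")[:,:,::-1]
cv2.imwrite("pics/t5.png",t);cv2.imwrite("pics/s5.png",s)
z=np.hstack([cv2.resize(t[180:280,330:430],(400,400),interpolation=2),cv2.resize(s[150:250,240:340],(400,400),interpolation=2)])
cv2.imwrite("pics/c5.png",z)
E
```

```text
clock: 10.3
position: [0.4416, -0.0147, 0.2416]
tool_rot: [0.14, 0.604, 0.771, 0.147]
force: [0.0, 0.1, -0.9]
opening: 0.232
grip_force: 35.5
t 10.3 hub in plate mm [  2.5 199.4  75.6] x-axis err [-0.001  0.999 -0.042] toolz [-0.014 -0.042 -0.999]
shift cm [-7.23 -0.15  0.36] spin deg -0.03
```

View pics/c5.png

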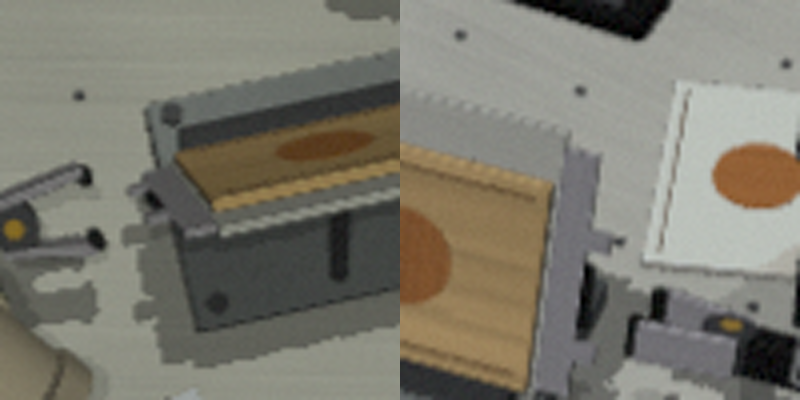

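```bash
python3 - <<'E'
from h import *
d,e=tri((323,231.25),(333.5,237.25));print("dot plate mm",((d-o)@A*1e3).round(1),e)
s,M,p=tool();HT=np.load("ht.npy");hub=M@HT+p-A[:,2]*0
dotp=hub-M[:,2]*.012
print("pred dot px",proj("scene",dotp),proj("top",dotp))
for n,pts in (("scene",((295.5,210.5),(285.5,238),(288,225))),("top",((363.5,227),(364,226)))):
    for u in pts: print(n,u,((onplane(n,u,o+A@[-.003,0,0],A[:,0])-o)@A*1e3).round(1))
E
```

```text
dot plate mm [  1.3 198.7  82.1] 0.003168766461529935
pred dot px [[323.14142752 229.38944804]] [[332.46325741 237.81595204]]
scene (295.5, 210.5) [ -3.  129.5 112.7]
scene (285.5, 238) [ -3.  114.9  39.5]
scene (288, 225) [ -3.  116.7  73.2]
top (363.5, 227) [ -3.  115.9  35.4]
top (364, 226) [ -3.  113.1  27.1]
```

```bash
python3 -m jog '[{"hand":1.6,"tx":-1,"ty":-0.1,"tz":0,"spin":0},{"hand":1.6,"tx":-2,"ty":-0.1,"tz":0,"spin":0},{"hand":1.6,"tx":-3,"ty":-0.1,"tz":0.1,"spin":0},{"hand":1.6,"tx":-3.5,"ty":-0.1,"tz":0.1,"spin":0},{"hand":1.6,"tx":-4,"ty":-0.1,"tz":0.1,"spin":0},{"hand":1.6,"tx":-4,"ty":-0.1,"tz":0.1,"spin":0}]'
python3 -m jog '[{"hand":1.6,"tx":-0.4,"ty":0,"tz":0,"spin":0},{"hand":1.6,"tx":-0.8,"ty":0,"tz":0.05,"spin":0},{"hand":1.6,"tx":-1.2,"ty":0,"tz":0.05,"spin":0},{"hand":1.6,"tx":-1.6,"ty":0,"tz":0.05,"spin":0},{"hand":1.6,"tx":-1.6,"ty":0,"tz":0.05,"spin":0}]'
python3 - <<'E'
from h import *
plan((.001,.127,.075));s,M,p=tool();print("F in plate",s["force"]@A)
t=vision.capture("top")[:,:,::-1];s=vision.capture("scene")[:,:,::-1]
z=np.hstack([cv2.resize(t[180:280,330:430],(400,400),interpolation=2),cv2.resize(s[150:250,240:340],(400,400),interpolation=2)])
cv2.imwrite("pics/c6.png",z)
E
```

```text
clock: 11.0
position: [0.4499, -0.0544, 0.2401]
tool_rot: [0.139, 0.605, 0.771, 0.146]
force: [-0.0, 0.1, 0.0]
opening: 0.23
grip_force: 35.5
clock: 11.5
position: [0.4538, -0.0699, 0.2403]
tool_rot: [0.139, 0.605, 0.771, 0.146]
force: [-0.1, -0.4, -1.4]
opening: 0.23
grip_force: 35.5
t 11.5 hub in plate mm [-1.00e-01  1.43e+02  7.51e+01] x-axis err [ 0.001  0.999 -0.041] toolz [-0.016 -0.041 -0.999]
shift cm [-1.6   0.12  0.07] spin deg 0.04
F in plate [-0.69639175 -0.35727516 -1.16841741]
```

View pics/c6.png

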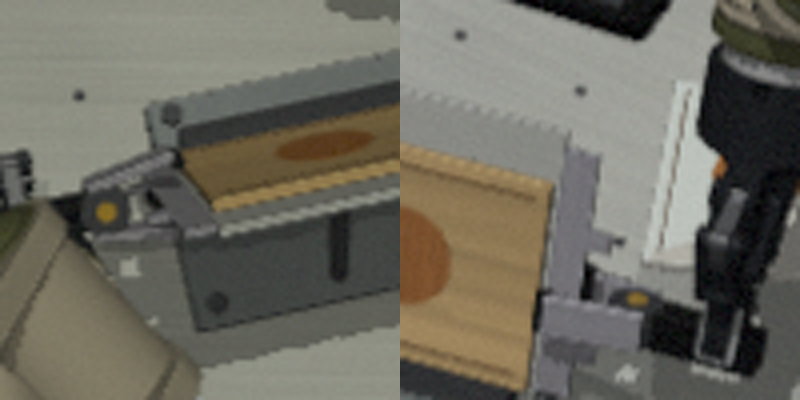

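The jaws straddle the leaf between the lugs. The front tip is at the plaque's edge, scene-crop (545,310), and nothing touches. I'll creep in and feel for the leaf.

```bash
python3 -m jog '[{"hand":1.6,"tx":-0.3,"ty":0.1,"tz":0,"spin":0},{"hand":1.6,"tx":-0.6,"ty":0.1,"tz":0,"spin":0},{"hand":1.6,"tx":-0.8,"ty":0.1,"tz":0,"spin":0},{"hand":1.6,"tx":-0.9,"ty":0.1,"tz":0.05,"spin":0},{"hand":1.6,"tx":-1.0,"ty":0.1,"tz":0.05,"spin":0},{"hand":1.6,"tx":-1.0,"ty":0.1,"tz":0.05,"spin":0}]' >/dev/null
python3 -c "
from h import *
plan((.001,.127,.075));print(tool()[0]['force']@A)"
python3 -m jog '[{"hand":1.6,"tx":-0.1,"ty":0,"tz":0,"spin":0},{"hand":1.6,"tx":-0.2,"ty":0,"tz":0,"spin":0},{"hand":1.6,"tx":-0.2,"ty":0,"tz":0,"spin":0}]' >/dev/null
python3 -c "
from h import *
plan((.001,.127,.075));print(tool()[0]['force']@A)"
python3 -m jog '[{"hand":1.6,"tx":-0.1,"ty":0,"tz":0,"spin":0},{"hand":1.6,"tx":-0.2,"ty":0,"tz":0,"spin":0},{"hand":1.6,"tx":-0.2,"ty":0,"tz":0,"spin":0}]' >/dev/null
python3 -c "
from h import *
plan((.001,.127,.075));print(tool()[0]['force']@A)"
```

```text
t 12.2 hub in plate mm [  0.7 133.4  74.9] x-axis err [ 0.     0.999 -0.041] toolz [-0.017 -0.041 -0.999]
shift cm [-0.64  0.03  0.01] spin deg 0.03
[ 0.19736903 -1.24187094 -0.65195835]
t 12.5 hub in plate mm [  0.7 131.5  74.9] x-axis err [ 0.     0.999 -0.04 ] toolz [-0.017 -0.04  -0.999]
shift cm [-0.45  0.03  0.01] spin deg 0.03
[ 0.09431238 -0.10017374 -1.42940164]
t 12.8 hub in plate mm [  0.7 129.5  75. ] x-axis err [ 0.     0.999 -0.04 ] toolz [-0.017 -0.04  -0.999]
shift cm [-0.25  0.03  0.01] spin deg 0.02
[ 0.36116345  1.14861167 -1.10559745]
```

```bash

python3 -m jog '[{"hand":1.6,"tx":-0.1,"ty":0,"tz":0,"spin":0},{"hand":1.6,"tx":-0.1,"ty":0,"tz":0,"spin":0}]' >/dev/null
python3 -c "
from h import *
plan((.001,.127,.075));print(tool()[0]['force']@A)"
python3 -m jog '[{"hand":1.6,"tx":-0.1,"ty":0,"tz":0,"spin":0},{"hand":1.6,"tx":-0.1,"ty":0,"tz":0,"spin":0}]' >/dev/null
python3 -c "
from h import *
plan((.001,.127,.075));print(tool()[0]['force']@A)"
python3 -m jog '[{"hand":1.6,"tx":-0.1,"ty":0,"tz":0,"spin":0},{"hand":1.6,"tx":-0.1,"ty":0,"tz":0,"spin":0}]' >/dev/null
python3 -c "
from h import *
plan((.001,.127,.075));print(tool()[0]['force']@A)"
```

```text
t 13.0 hub in plate mm [  0.7 128.5  75. ] x-axis err [ 0.     0.999 -0.04 ] toolz [-0.017 -0.04  -0.999]
shift cm [-0.15  0.03  0.01] spin deg 0.02
[-0.0229443   1.41691549 -0.95425836]
t 13.2 hub in plate mm [  0.7 127.5  75.1] x-axis err [ 0.     0.999 -0.04 ] toolz [-0.017 -0.04  -0.999]
shift cm [-0.05  0.03  0.01] spin deg 0.03
[-0.2589798   0.75767487 -1.29049484]
t 13.4 hub in plate mm [  0.7 126.5  75.1] x-axis err [ 0.     0.999 -0.04 ] toolz [-0.017 -0.04  -0.999]
shift cm [0.05 0.03 0.01] spin deg 0.03
[-0.91151851  0.87153866 -1.41007057]
```

```bash

python3 -m jog '[{"hand":1.6,"tx":-0.1,"ty":0,"tz":0,"spin":0},{"hand":1.6,"tx":-0.1,"ty":0,"tz":0,"spin":0}]' >/dev/null
python3 -c "
from h import *
plan((.001,.127,.075));print(tool()[0]['force']@A)"
python3 -m jog '[{"hand":1.6,"tx":-0.05,"ty":0,"tz":0,"spin":0},{"hand":1.6,"tx":-0.05,"ty":0,"tz":0,"spin":0}]' >/dev/null
python3 -c "
from h import *
plan((.001,.127,.075));print(tool()[0]['force']@A)"
python3 -m jog '[{"hand":1.6,"tx":-0.05,"ty":0,"tz":0,"spin":0},{"hand":1.6,"tx":-0.05,"ty":0,"tz":0,"spin":0}]' >/dev/null
python3 -c "
from h import *
plan((.001,.127,.075));print(tool()[0]['force']@A)"
```

```text
t 13.6 hub in plate mm [  0.6 125.9  75.1] x-axis err [ 0.     0.999 -0.039] toolz [-0.017 -0.039 -0.999]
shift cm [0.11 0.04 0.  ] spin deg 0.02
[ 0.34591599  4.31815702 -0.19984709]
t 13.8 hub in plate mm [  0.6 125.8  75. ] x-axis err [ 0.     0.999 -0.039] toolz [-0.017 -0.039 -0.999]
shift cm [ 0.12  0.04 -0.  ] spin deg 0.01
[0.90170298 6.83315767 0.12982389]
t 14.0 hub in plate mm [  0.5 125.7  75. ] x-axis err [ 0.     0.999 -0.038] toolz [-0.018 -0.038 -0.999]
shift cm [ 0.13  0.05 -0.01] spin deg 0.01
[1.57179205 8.74660358 0.50767791]
```

The hub is home on the leaf: the force rises stiffly at y = 126 mm, where the strip should be in. Now I'll let the spring close gradually.

```bash

python3 -m jog '[{"hand":2.2,"tx":0,"ty":0,"tz":0,"spin":0},{"hand":2.5,"tx":0,"ty":0,"tz":0,"spin":0},{"hand":2.8,"tx":0,"ty":0,"tz":0,"spin":0},{"hand":3.1,"tx":0,"ty":0,"tz":0,"spin":0},{"hand":3.3,"tx":0,"ty":0,"tz":0,"spin":0},{"hand":3.5,"tx":0,"ty":0,"tz":0,"spin":0}]'
python3 -c "
from h import *
plan((.001,.127,.075));print(tool()[0]['force']@A)"
python3 -m jog '[{"hand":3.6,"tx":0,"ty":0,"tz":0,"spin":0},{"hand":3.7,"tx":0,"ty":0,"tz":0,"spin":0},{"hand":3.8,"tx":0,"ty":0,"tz":0,"spin":0},{"hand":3.9,"tx":0,"ty":0,"tz":0,"spin":0},{"hand":4,"tx":0,"ty":0,"tz":0,"spin":0},{"hand":4.2,"tx":0,"ty":0,"tz":0,"spin":0}]'
python3 -c "
from h import *
plan((.001,.127,.075));print(tool()[0]['force']@A)"
```

```text
clock: 14.6
position: [0.4592, -0.0879, 0.2409]
tool_rot: [0.139, 0.605, 0.771, 0.146]
force: [1.1, 0.5, -0.4]
opening: 0.407
grip_force: 8.7
t 14.6 hub in plate mm [  0.9 124.2  75.3] x-axis err [ 0.     0.999 -0.041] toolz [-0.016 -0.041 -0.999]
shift cm [0.28 0.01 0.02] spin deg 0.02
[ 0.88031383  0.20141706 -0.83820492]
clock: 15.2
position: [0.4592, -0.0878, 0.2409]
tool_rot: [0.139, 0.605, 0.771, 0.146]
force: [-0.6, 1.2, -0.0]
opening: 0.496
grip_force: 0.3
t 15.2 hub in plate mm [  0.8 124.3  75.3] x-axis err [ 0.     0.999 -0.041] toolz [-0.017 -0.041 -0.999]
shift cm [0.27 0.02 0.02] spin deg 0.02
[-0.28050798  1.33628484  0.12393722]
```

```bash

python3 -m jog '[{"hand":5,"tx":0,"ty":0,"tz":0,"spin":0},{"hand":6.5,"tx":0,"ty":0,"tz":0,"spin":0},{"hand":8,"tx":0,"ty":0,"tz":0,"spin":0},{"hand":8.5,"tx":0,"ty":0,"tz":0,"spin":0},{"hand":8.5,"tx":0,"ty":0,"tz":0,"spin":0}]'
python3 - <<'E'
from h import *
t=vision.capture("top")[:,:,::-1];s=vision.capture("scene")[:,:,::-1]
z=np.hstack([cv2.resize(t[180:280,330:430],(400,400),interpolation=2),cv2.resize(s[150:250,240:340],(400,400),interpolation=2)])
cv2.imwrite("pics/c7.png",z)
E
```

```text
clock: 15.7
position: [0.4592, -0.0877, 0.2409]
tool_rot: [0.138, 0.605, 0.771, 0.146]
force: [-0.2, -0.1, 0.8]
opening: 0.995
grip_force: 0.0
```

View pics/c7.png

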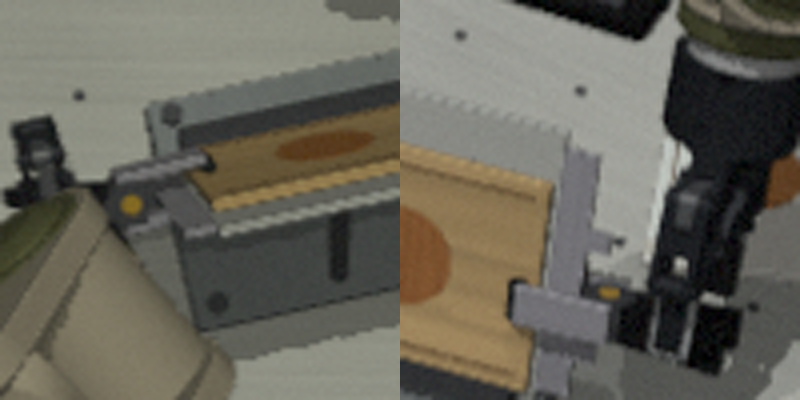

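The clamp grips the plaque and plate. The front tip is on the wood at scene-crop (515,300), and the hub is against the leaf. I'll retreat along the fingers and check.

```bash

python3 -m jog '[{"hand":8.5,"tx":0,"ty":0,"tz":-1,"spin":0},{"hand":8.5,"tx":0,"ty":0,"tz":-3,"spin":0},{"hand":8.5,"tx":0,"ty":0,"tz":-6,"spin":0},{"hand":8.5,"tx":0,"ty":0,"tz":-10,"spin":0},{"hand":8.5,"tx":2,"ty":0,"tz":-14,"spin":0},{"hand":8.5,"tx":7,"ty":0,"tz":-16,"spin":0},{"hand":8.5,"tx":12,"ty":0,"tz":-16,"spin":0},{"hand":8.5,"tx":16,"ty":0,"tz":-16,"spin":0}]'
python3 - <<'E'
from h import *
d,e=tri((292.5,223.25),(362.75,231));print("before retreat: dot plate mm",((d-o)@A*1e3).round(1),e)
t=vision.capture("top")[:,:,::-1];s=vision.capture("scene")[:,:,::-1]
z=np.hstack([cv2.resize(t[180:280,330:430],(400,400),interpolation=2),cv2.resize(s[150:250,240:340],(400,400),interpolation=2)])
cv2.imwrite("pics/c8.png",z)
E
```

```text
clock: 16.6
position: [0.3583, 0.0601, 0.3832]
tool_rot: [0.14, 0.605, 0.77, 0.147]
force: [0.2, -0.6, 0.3]
opening: 0.995
grip_force: 0.0
before retreat: dot plate mm [-1.000e-01  1.262e+02  8.160e+01] 0.0025094403340074497
```

View pics/c8.png

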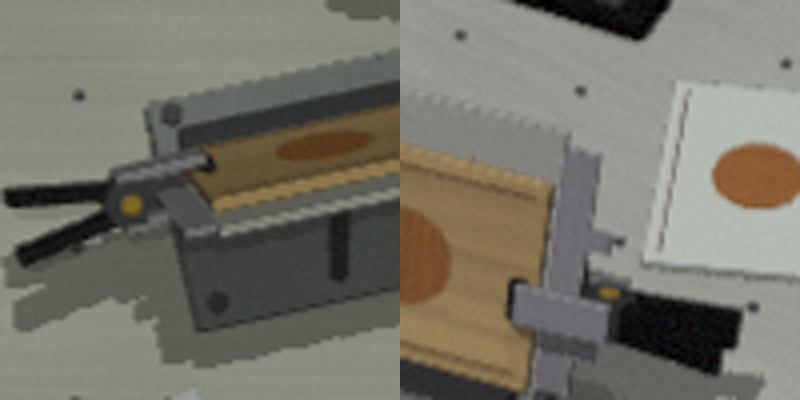

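The clamp stands free and has not moved since release, with the hub dot still at top-crop (131,204) and scene-crop (610,293). The hub is at about y = 126 mm, the height where the leaf stopped it, and square to the edge. The plaque is where it was, so I'm handing in.

```bash
python3 -c "
from workcell import workorder
print(workorder.close_job())"
```

```text
the job is handed in; nothing more can be done
None
```

The clamp is on the leaf between the lugs, gripping the plaque and plate by its own spring with its hub hard against the leaf's end. I've handed the job in, but the system gave no verdict back; the interface has no tilt control, so I leaned the tool to match the plate by pushing the arm past its reach limit.

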